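# Post the rejected blade through the scrap chute flap

## Robot

A 6-joint arm with a two-finger parallel gripper is mounted at the origin on the work surface. World frame = base frame: x ahead of the robot, y to its left, z up, the work surface at z = 0. Lengths are in m, angles in degrees, forces in N, time in s.
With the tool pointing down it reaches from about 0.375 to 0.9 m from the base axis. Payload 3.1 kg.
Tool frame: the origin (TCP) lies on the centre line of the jaws, within the pads' length; the fingertips stand 14 mm ahead of it and the grasp point (between the pads) lies 5 mm behind it (bot.tips_ahead is the distance from the TCP to the fingertips, in m); z points along the fingers, y is the line along which they close (so a half turn about z gives the same grasp; the last joint's range is limited). The gripper opens to 87 mm and grips with 3 to 60 N. Pads are 19 mm wide; open, the fingers measure 117 mm over their backs; the gripper's body (75 mm by 190 mm) begins 51 mm behind the grasp point.
Start: joints at [66.033, 30.224, 82.088, -0, 67.689, -10.227], TCP at [0.148, 0.607, 0.237] pointing down, gripper open.
Joint ranges: [-176.69, 176.69], [-43.24, 126.21], [12.49, 139.97], [-82, 262], [0, 151.66], [-163.58, 163.58]. Speed limits (degrees/s): [159.86, 159.86, 180, 180, 180, 180].

## Interface

Orientations are given as a 3x3 rotation matrix whose columns are the frame's x, y, z axes.
In Python, from rig import bot gives the robot as it stands.
- The arm moves only by the tool play_rows, never from a script. Its argument "moves" is a list that holds one entry, the list of rows, each a list of 6 numbers: the shift along the tool's x, y, z in mm, then the turn, a rotation vector about the tool's x, y, z in rad. A call has 1 to 5 rows; each row shifts and turns the commanded pose from where the row before left it, along the tool's axes as they then stand; what a row does not reach is not made up. A row lasts 1/10 s, in which the tool goes at most 50 mm and 8.59 degrees, less where a joint would pass 70% of its speed; a pose out of reach is approached as far as the arm can. A call with a gripper value outside its range is refused whole. "fingers" is the opening, from -1 (shut) to 1 (fully open), set as the call begins (left out, the last holds). The fingers move at their own pace and stop on an object; the grip force is fixed at half the most. Time passes only in rows, so rows that do not move let the fingers close. It gives the time, the measured TCP pose, the force, the opening and the grip force at its end, in the units of the state.
- bot.read_state(): the state, without advancing time (a new reading comes with each control period).
- bot.capture(name): name is "scene" or "top" or "wrist"; returns a dict with "image" (480x640x3 uint8, blue, green, red), "fx", "fy", "cx", "cy" (pixels), "R" (3x3) and "t" (3): a world point X has camera coordinates R X + t. Camera axes: x right, y down, z forward; pixel columns grow to the right and rows downward; lengths in m; the calibration is good to about 2 mm. A picture is of the moment at which its call begins. There is no depth.
- bot.hand_in(): hands the job in; it is judged then, once.
Trained networks look in a picture, given as the dict that the camera call returned (one of the last four; its "shot" number tells which), for a name from the list of things; names that differ only in an ending like _2 or _b are one class to them, and where a whole thing is asked for, a point or a joint stands for the part that bears it (a point fixed in the world has none). Each returns a list of dicts, best first, with "confidence" (0 to 1); they miss things now and then, are a little off and sometimes report something else, mostly with a low value. They report only what shows in the picture. A call takes as long as a camera call. They do not tell look-alikes from the thing itself.
- bot.search_frame(picture, query): "centre" ([column, row] in pixels, amid what is visible of it).
- bot.silhouettes(picture, query): "pixels" (480x640 bool, what is visible of it) and "centre" ([column, row] in pixels, amid what is visible of it).
- bot.pinpoint(picture, query): "centre" ([column, row] in pixels: a listed point, or the origin of a listed thing).
The state is a dict: "time_s": time; "joint_positions": joint angles; "qvel": joint speeds; "tau": joint torques, N m; "position": TCP position; "tcp_rot": TCP orientation; "force": force on the tool from outside, world axes, zero at the start; "moment": the same for the moment, N m; "opening": opening from 0.0 (shut) to 1.0 (fully open); "grasp_force": force on a finger pad.
Only numpy, scipy, OpenCV 4.12 (cv2) and the standard library are available. Lean on these libraries where they do the work, as an engineer would, in place of code of your own. Each camera call takes 0.05 s, during which the arm holds its last target. There are 200 camera calls.

## Task

Draw the rejected (red-marked) turbine blade out of the rack by its root, lay it flat on the bench clear of the rack and let go; then take it again by its tip end, feed it root first into the lane of the chute and let go while it rests there short of the flap. Then push the loose blade from behind so that it opens the sprung flap itself and drops off the lane's edge into the crate below. Keep the gripper off the flap and leave the two green-marked blades and the jar where they are.

Things in the scene. Friction and masses are not known exactly. Their poses are not given: they have to be found in the camera images.
- reject: The rejected turbine blade, rigid metal, lying flat, 160 mm long, 28 high, 0.12 to 0.3 kg, red patch on its root. Origin: underside, mid-length; +x to the root end. Root: heavy steel block x = 20 to 80 mm, 40 wide (y). Airfoil: x = -64 to 20, 24 wide, 13 thick at mid-height. Tip shroud: block x = -80 to -64, 30 wide, 28 high. Centre of mass x = 33 mm.
- reject_root (a point): Centre of the reject's root end face: blade x = +80 mm, 14 mm above its underside. At the start the blade lies in any one of the rack's three slots, root outwards; only the last 48 to 54 mm of the root stick out of the rack's front, all the rest is under its roof.
- reject_tip (a point): Centre of the reject's tip end face: blade x = -80 mm, 14 mm above its underside.
- good_a: A good blade, same shape and size and axes as the reject, but with a green patch on its root; it stays in its rack slot.
- good_b: The other good blade, green patch; it stays in its rack slot.
- rack: Fixed plywood rack of three roofed slots side by side (y = -85, 0, +85 mm), 44 mm high, 126 deep, 288 wide. Origin: on the bench at the middle of its open front; +x points straight out of the slots (the way to draw a blade), z up. Slots are 52 mm wide, 36 high, 118 deep, closed at the back, without floor: the blades lie on the bench.
- chute: Fixed plywood stand 170 mm high and wide with a straight open-topped steel lane on top. Origin: on the bench under the middle of the lane's mouth; +x is the push direction. Level lane floor 170 mm above the bench from x = 0 (mouth) to 110 mm, where it ends in the edge to drop off. Blue cheeks, 8 thick, 24 above the floor, leave 52 mm between: closed fingers fit in, fingers astride a blade do not.
- flap (a joint): Sprung yellow flap at chute x = 142 mm, 32 past the lane's edge: a plate 50 mm wide from its hinge, 54 above the lane floor, to 3 below it. Angle: 0 = shut, up to 1.45 rad pushed outwards (+x); about 1 to 2 N opens it and it springs shut. Past x = 122 mm the cheeks rise to 60 above the lane floor and carry a cross bar over the hinge, up to 65.
- crate: Fixed open plywood crate, 270 mm long (its x, same direction as the chute's x), 230 wide, 100 high, walls and floor 9 mm thick. Origin: under its centre, on the bench. It stands under and beyond the lane's edge, its rim 70 mm below the lane floor. A steep steel lip, 55 degrees, slopes down from just under the edge over the crate's near wall, so the blade slides off it into the crate.
- jar: Closed jar with a blue cap standing on the bench, 56 mm across, 85 mm high; a bystander. Origin: centre of its underside.
There are look-alikes about, which are no part of the job. Leave any black look-alike of the chute alone.

How it is judged:
By the outcome, as a careful person would: the job done as asked, in the order asked, and still so for the second after the job is handed in, with the robot touching nothing.
It also fails if it takes over 67 s, if anything falls off the work surface, if the arm or the gripper's body presses on something with over 40 N, if the wrist force passes 120 N, or if a joint passes its speed limit or range.

## Working session

There is one attempt and no reset: what is moved stays moved. The work goes in short steps, Python scripts to look and compute and a tool call to move; the robot and the scene stay as the last step left them, time stands still between calls to the robot, and variables do not carry over. Pictures are saved under pics/ and viewed, at most 11 in all, crops included, and the job is handed in when it is done.

Besides the shell and the picture viewer there is one more tool, called after "Call:" by a JSON object that holds its "name" and its "arguments", one argument or row to a line. play_rows: Moves the arm, as the interface text tells. Its arguments: {"type":"object","properties":{"moves":{"type":"array","items":{"type":"array","items":{"type":"array","items":{"type":"number"}}}},"fingers":{"type":"number"}},"required":["moves"]}

```bash
mkdir -p pics
cat > h.py <<'E'
import numpy as np, cv2
from rig import bot
def ray(p,uv):
    R=np.array(p["R"]);t=np.array(p["t"])
    d=R.T@np.array([(uv[0]-p["cx"])/p["fx"],(uv[1]-p["cy"])/p["fy"],1.]);return -R.T@t,d
def atz(p,uv,z):
    c,d=ray(p,uv);return c+d*(z-c[2])/d[2]
def proj(p,X):
    c=np.array(p["R"])@np.array(X)+np.array(p["t"]);return [p["fx"]*c[0]/c[2]+p["cx"],p["fy"]*c[1]/c[2]+p["cy"]]
E
python3 - <<'E'
from h import *
ims=[]
for n in("scene","top"):
    p=bot.capture(n);cv2.imwrite(f"pics/{n}0.png",p["image"])
    c,_=ray(p,[320,240]);print(n,c.round(3))
    for q in["reject","reject_root","good_a","rack","chute","flap","crate","jar"]:
        for r in bot.pinpoint(p,q):print(q,np.round(r["centre"],1),round(r["confidence"],2),[atz(p,r["centre"],z).round(3)[:2].tolist() for z in(0,.014,.17)])
s=bot.read_state();print(s)
E
```

```text
scene [ 0.906 -0.09   1.026]
reject [219.9 315.8] 0.55 [[0.604, -0.27], [0.608, -0.268], [0.654, -0.24]]
good_a [218.6 250.2] 0.92 [[0.432, -0.263], [0.439, -0.261], [0.511, -0.234]]
good_a [223.8 283.4] 0.69 [[0.524, -0.256], [0.529, -0.253], [0.587, -0.228]]
rack [236.4 280.8] 0.94 [[0.522, -0.224], [0.527, -0.223], [0.585, -0.202]]
chute [369.2 244.6] 0.92 [[0.475, 0.122], [0.481, 0.119], [0.546, 0.087]]
chute [366. 346.] 0.71 [[0.728, 0.062], [0.73, 0.06], [0.757, 0.037]]
chute [380.1 151.9] 0.69 [[0.193, 0.213], [0.203, 0.208], [0.312, 0.162]]Traceback (most recent call last):
  File "<stdin>", line 7, in <module>
ValueError: it knows: chute, crate, good, jar, rack, reject, reject_root, reject_tip
```

View pics/scene0.png

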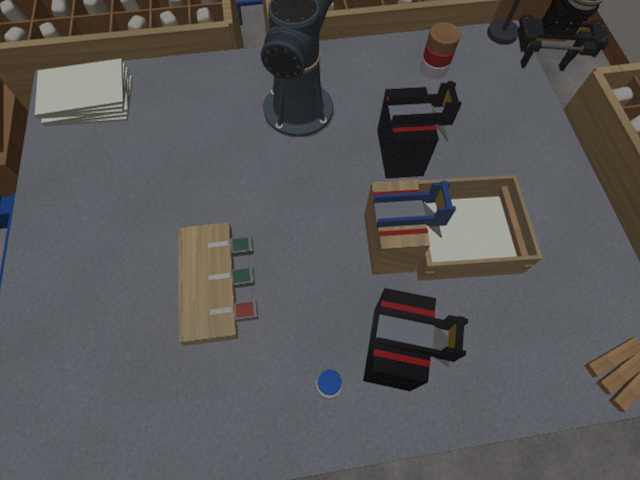

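Scene picture: the rack is at about (207,282) with green roots at (241,245) and (241,276) and the red root at (246,310). The blue-cheeked chute is at (410,215) with the crate to its right. Black look-alikes are at (415,130) and (415,340), and the jar cap is at (329,382).

Run:
```python
from h import *
for n in("top","scene"):
    p=bot.capture(n);cv2.imwrite(f"pics/{n}1.png",p["image"])
    c,_=ray(p,[320,240]);print(n,c.round(3))
    for q in["reject","reject_root","good","rack","chute","crate","jar"]:
        for r in bot.pinpoint(p,q):print(q,np.round(r["centre"],1),round(r["confidence"],2),[atz(p,r["centre"],z).round(3)[:2].tolist() for z in(0,.014,.17)])
    if n=="top": cv2.imwrite("pics/top1.png",p["image"])
    else: cv2.imwrite("pics/crop1.png",cv2.resize(p["image"][170:350,160:470],None,fx=2.5,fy=2.5,interpolation=cv2.INTER_CUBIC))
s=bot.read_state();print(s["tcp_rot"],s["position"],s["time_s"])
```

```text
top [ 0.267 -0.004  1.243]
reject [405.9 212.1] 0.82 [[0.608, -0.256], [0.604, -0.254], [0.561, -0.222]]
reject_root [374.8 208.7] 0.71 [[0.618, -0.176], [0.614, -0.174], [0.57, -0.153]]
good [410.6 247. ] 0.9 [[0.516, -0.264], [0.513, -0.261], [0.482, -0.229]]
good [408.8 274.2] 0.7 [[0.446, -0.256], [0.444, -0.253], [0.421, -0.222]]
rack [397.1 243.7] 0.87 [[0.525, -0.23], [0.522, -0.228], [0.489, -0.199]]
chute [260.9 267.6] 0.65 [[0.466, 0.116], [0.463, 0.115], [0.438, 0.1]]
chute [221.7 376.3] 0.57 [[0.201, 0.208], [0.201, 0.206], [0.21, 0.179]]
chute [408.8 273.5] 0.52 [[0.448, -0.256], [0.446, -0.254], [0.423, -0.222]]
crate [160.7 263.7] 0.96 [[0.478, 0.369], [0.475, 0.365], [0.449, 0.318]]
jar [320.9 145.7] 0.81 [[0.792, -0.039], [0.786, -0.039], [0.72, -0.034]]
jar [408.7 276. ] 0.37 [[0.441, -0.256], [0.439, -0.253], [0.417, -0.221]]
scene [ 0.906 -0.09   1.026]
reject [223.5 315.3] 0.65 [[0.604, -0.261], [0.608, -0.259], [0.654, -0.233]]
reject_root [255.6 306.8] 0.69 [[0.595, -0.184], [0.599, -0.182], [0.647, -0.168]]
good [220.9 282.5] 0.92 [[0.52, -0.263], [0.526, -0.26], [0.584, -0.234]]
good [218.7 248.4] 0.7 [[0.427, -0.262], [0.434, -0.26], [0.507, -0.234]]
rack [235.7 278.4] 0.94 [[0.515, -0.226], [0.521, -0.224], [0.58, -0.203]]
chute [367.  242.9] 0.96 [[0.469, 0.117], [0.475, 0.115], [0.542, 0.083]]
chute [379.1 150.2] 0.93 [[0.187, 0.211], [0.197, 0.207], [0.306, 0.161]]
chute [366.7 345.7] 0.58 [[0.727, 0.064], [0.73, 0.062], [0.757, 0.038]]
crate [462.6 236.2] 0.69 [[0.488, 0.369], [0.494, 0.363], [0.557, 0.293]]
jar [327.1 387.9] 0.66 [[0.806, -0.043], [0.807, -0.044], [0.822, -0.051]]
[[-9.71375503e-01  2.37549218e-01 -3.22001423e-05]
 [ 2.37549219e-01  9.71375503e-01 -2.13612795e-05]
 [ 2.62040742e-05 -2.83989423e-05 -9.99999999e-01]] [0.14839476 0.60710334 0.2365282 ] 1.1
```

View pics/top1.png

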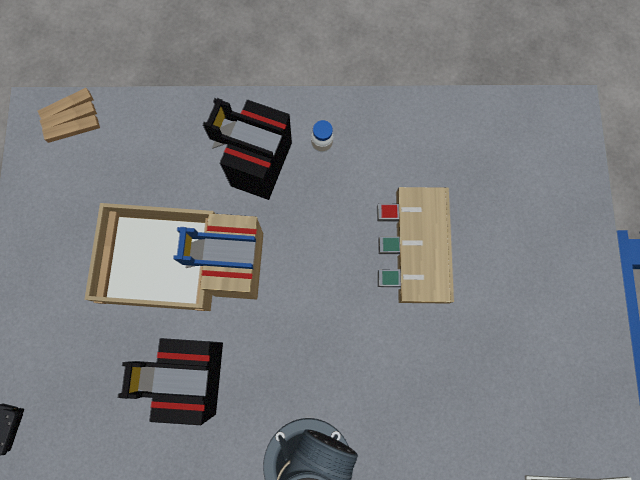

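View pics/crop1.png

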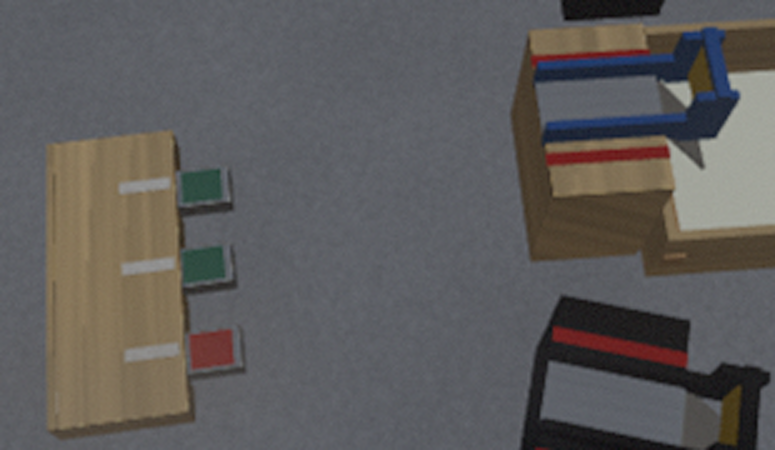

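Top picture: red root at (389,212), green roots at (390,245) and (390,278), and the blue chute with its crate at (230,250). The black look-alikes are at (255,145) and (185,380), and the jar is at (322,132). Candidates for the reject are the root patches at scene (246,310), (241,276) and (241,245). The crop shows only (246,310) is red, so that is the one. The chute is the one with blue cheeks.

```bash
cat >> h.py <<'E'
from scipy.spatial.transform import Rotation as Ro
import json
def Rdown(yaw): # tool z down, tool y at yaw deg in world
    y=np.array([np.cos(np.radians(yaw)),np.sin(np.radians(yaw)),0]);z=np.array([0,0,-1.]);return np.column_stack([np.cross(y,z),y,z])
def plan(wps,start=None):
    """wps: list of (pos, yaw, nrows); prints rows from the present pose"""
    s=bot.read_state();p,R=(np.array(s["position"]),np.array(s["tcp_rot"])) if start is None else start
    for P,yaw,n in wps:
        rows=[];P=np.array(P);R1=Rdown(yaw)
        for k in range(n):
            f=1/(n-k);rv=Ro.from_matrix(R.T@R1).as_rotvec()*f
            d=R.T@(P-p)*f*1000
            r=[round(v,1) for v in d]+[round(v,3) for v in rv];rows.append(r)
            p=p+R@np.array(r[:3])/1000;R=R@Ro.from_rotvec(r[3:]).as_matrix()
        for i in range(0,n,5):print(json.dumps([rows[i:i+5]]))
        print("->",p.round(4),"err mm",np.round((P-p)*1e3,1))
    return p,R
E
python3 - <<'E'
from h import *
# rack top corner pixels + cheek ends (top view)
p=bot.capture("top");im=p["image"]
hsv=cv2.cvtColor(im,cv2.COLOR_BGR2HSV)
for nm,px,z in(("front",[(398,188),(400,302)],.044),("back",[(449,188),(452,301)],.044)):
    a,b=[atz(p,q,z) for q in px];print(nm,a.round(3),b.round(3),np.degrees(np.arctan2(*(a-b)[[1,0]])))
m=cv2.inRange(hsv,(105,120,50),(125,255,255));m[:220]=0;m[280:]=0;m[:,:170]=0;m[:,270:]=0
n,l,st,c=cv2.connectedComponentsWithStats(m)
for band in((215,252),):
    for y0,y1 in((225,245),(255,275)):
        ys,xs=np.where(m[y0:y1,band[0]:band[1]]>0);P=np.array([atz(p,(x+band[0],y+y0),.194)[:2] for x,y in zip(xs,ys)])
        f=cv2.fitLine(P.astype(np.float32),cv2.DIST_L2,0,.01,.01).ravel();print("cheek",f.round(4),P.min(0).round(3),P.max(0).round(3),np.degrees(np.arctan2(f[1],f[0])))
        ys,xs=np.where(m[y0:y1]>0);print("max col",xs.max(),atz(p,(xs.max(),y0+ys[xs.argmax()]),.194).round(3))
red=cv2.inRange(hsv,(0,120,60),(8,255,255))|cv2.inRange(hsv,(172,120,60),(180,255,255));red[:,:370]=0;red[:,402:]=0
ys,xs=np.where(red>0);print("red",xs.mean(),ys.mean(),atz(p,(xs.mean(),ys.mean()),.028).round(3))
pr=plan([((.28,.47,.38),45,5),((.60,-.17,.28),0,15)])
E
```

```text
front [ 0.659 -0.231  0.044] [ 0.372 -0.223  0.044] -1.5057345396675195
back [ 0.658 -0.359  0.044] [ 0.374 -0.348  0.044] -2.1787765463776636
cheek [0.0797 0.9968 0.5016 0.1584] [0.493 0.12 ] [0.509 0.197] 85.42841
max col 255 [0.497 0.111 0.194]
cheek [0.0822 0.9966 0.4421 0.1569] [0.434 0.119] [0.45  0.196] 85.283516
max col 252 [0.44  0.117 0.194]
red 389.0 211.0 [ 0.603 -0.208  0.028]
[[[-32.1, -20.4, -28.7, -0.0, 0.0, 0.109], [-34.1, -16.8, -28.7, -0.0, 0.0, 0.109], [-35.7, -13.0, -28.7, -0.0, 0.0, 0.109], [-36.9, -9.0, -28.7, -0.0, 0.0, 0.109], [-37.7, -4.9, -28.6, -0.0, 0.0, 0.11]]]
-> [0.28 0.47 0.38] err mm [0. 0. 0.]
[[[-45.3, -15.1, 6.7, 0.0, 0.0, 0.052], [-46.0, -12.7, 6.7, 0.0, 0.0, 0.052], [-46.6, -10.3, 6.7, 0.0, 0.0, 0.052], [-47.0, -7.8, 6.7, 0.0, 0.0, 0.052], [-47.4, -5.4, 6.7, 0.0, 0.0, 0.052]]]
[[[-47.6, -2.9, 6.6, 0.0, 0.0, 0.053], [-47.7, -0.4, 6.7, 0.0, 0.0, 0.052], [-47.7, 2.1, 6.6, 0.0, 0.0, 0.053], [-47.5, 4.6, 6.7, 0.0, 0.0, 0.052], [-47.2, 7.1, 6.6, 0.0, 0.0, 0.053]]]
[[[-46.7, 9.5, 6.7, 0.0, 0.0, 0.052], [-46.2, 12.0, 6.6, 0.0, 0.0, 0.053], [-45.4, 14.4, 6.7, 0.0, 0.0, 0.052], [-44.7, 16.7, 6.6, 0.0, 0.0, 0.053], [-43.7, 19.1, 6.7, 0.0, 0.0, 0.052]]]
-> [ 0.6  -0.17  0.28] err mm [-0.  0.  0.]
```

Call:
{"name": "play_rows", "arguments": {
  "moves": [
    [[-32,-20,-29,0,0,0.109],[-34,-17,-29,0,0,0.109],[-36,-13,-29,0,0,0.109],[-37,-9,-29,0,0,0.109],[-38,-5,-29,0,0,0.11]]
  ]
}}

```text
time_s: 1.65
position: [0.2811, 0.4685, 0.3828]
tcp_rot: [[-0.704, 0.71, 0.0], [0.71, 0.704, 0.0], [-0.0, 0.0, -1.0]]
force: [1.6, 0.2, 0.6]
opening: 0.998
grasp_force: 0.0
```

Call:
{"name": "play_rows", "arguments": {
  "moves": [
    [[-45,-15,7,0,0,0.052],[-46,-13,7,0,0,0.052],[-47,-10,7,0,0,0.052],[-47,-8,7,0,0,0.052],[-47,-5,7,0,0,0.052]]
  ]
}}

```text
time_s: 2.15
position: [0.3875, 0.2551, 0.3466]
tcp_rot: [[-0.5, 0.866, 0.001], [0.866, 0.5, 0.0], [-0.0, 0.001, -1.0]]
force: [0.7, -0.8, 0.1]
opening: 0.997
grasp_force: 0.0
```

Call:
{"name": "play_rows", "arguments": {
  "moves": [
    [[-48,-3,7,0,0,0.053],[-48,0,7,0,0,0.052],[-48,2,7,0,0,0.053],[-47,5,7,0,0,0.052],[-47,7,7,0,0,0.053]]
  ]
}}

```text
time_s: 2.65
position: [0.4952, 0.0415, 0.3116]
tcp_rot: [[-0.257, 0.967, 0.001], [0.967, 0.257, 0.0], [-0.0, 0.001, -1.0]]
force: [0.8, 0.0, 0.9]
opening: 1.001
grasp_force: 0.0
```

Call:
{"name": "play_rows", "arguments": {
  "moves": [
    [[-47,9,7,0,0,0.052],[-46,12,7,0,0,0.053],[-45,14,7,0,0,0.052],[-45,17,7,0,0,0.053],[-44,19,7,0,0,0.052]]
  ]
}}

```text
time_s: 3.15
position: [0.6011, -0.1723, 0.2763]
tcp_rot: [[0.003, 1.0, 0.0], [1.0, -0.003, 0.0], [0.0, 0.0, -1.0]]
force: [0.4, 0.7, 0.6]
opening: 0.998
grasp_force: 0.0
```

Run:
```python
from h import *
s=bot.read_state();print(s["position"],s["tcp_rot"],s["time_s"],s["joint_positions"],s["force"])
p=bot.capture("wrist");cv2.imwrite("pics/w1.png",p["image"]);print(ray(p,[320,240]))
for q in["reject_root","reject","rack","good"]:
  for r in bot.pinpoint(p,q):print(q,np.round(r["centre"],1),round(r["confidence"],2),atz(p,r["centre"],.014).round(4))
```

```text
[ 0.60109534 -0.17226938  0.27630204] [[ 2.54177706e-03  9.99996731e-01  2.76736637e-04]
 [ 9.99996762e-01 -2.54181088e-03  1.21909692e-04]
 [ 1.22612706e-04  2.76425874e-04 -9.99999954e-01]] 3.15 [-2.62233281e+01  2.79446082e+01  7.94322332e+01  1.39077962e-02
  7.26120216e+01 -2.60818488e+01] [0.44979959 0.65506847 0.58120335]
(array([ 0.60059562, -0.08712081,  0.42413395]), array([ 0.00746685, -0.31481827, -0.94924174]))
reject_root [321.5 208.9] 0.91 [ 0.6057 -0.1826  0.014 ]
reject [321.1 263.7] 0.66 [ 0.6052 -0.2557  0.014 ]
rack [258.4 242. ] 0.64 [ 0.5252 -0.2256  0.014 ]
good [192.4 256.8] 0.75 [ 0.4386 -0.2455  0.014 ]
good [255.6 263. ] 0.58 [ 0.5199 -0.2544  0.014 ]
```

View pics/w1.png

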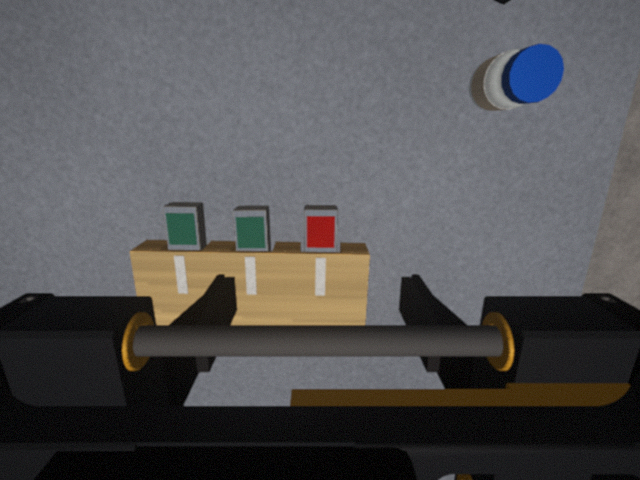

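Wrist picture: the red root at (321,228) is the rightmost of three, next to the green ones at (252,228) and (185,226). The rack front is at row 250 and the jar at (525,78).

Run:
```python
from h import *
p=bot.capture("wrist");hsv=cv2.cvtColor(p["image"],cv2.COLOR_BGR2HSV)
red=cv2.inRange(hsv,(0,150,80),(8,255,255))|cv2.inRange(hsv,(172,150,80),(180,255,255));red[300:]=0
cs=max(cv2.findContours(red,0,2)[0],key=cv2.contourArea)[:,0]
P=np.array([atz(p,q,.028)[:2] for q in cs]);print("red",P.min(0),P.max(0),cv2.minAreaRect((P*1000).astype(np.float32)))
for a,b,z in(((134,250),(368,249),.044),):
    A,B=atz(p,a,z),atz(p,b,z);print(A,B)
# right/left edges of root from saved image top face ~ cols 305,338 row 212..250
for q in((305,211),(337,211),(305,250),(339,250)):print(q,atz(p,q,.028).round(4))
for yaw in(0,-1.5,):plan([((.604,-.199,.10),yaw,5),((.604,-.199,.018),yaw,4)])
```

```text
red [ 0.58862107 -0.22640503] [ 0.62032896 -0.18926919] ((604.4852294921875, -207.8380126953125), (37.36868667602539, 31.426111221313477), 89.53533935546875)
[ 0.38044719 -0.22314227  0.044     ] [ 0.65928856 -0.22197274  0.044     ]
(305, 211) [ 0.5842 -0.1794  0.028 ]
(337, 211) [ 0.6225 -0.1794  0.028 ]
(305, 250) [ 0.5836 -0.229   0.028 ]
(339, 250) [ 0.6259 -0.229   0.028 ]
[[[-6.0, 0.9, 35.3, -0.0, -0.0, 0.0], [-5.9, 0.8, 35.3, -0.0, -0.0, 0.0], [-6.0, 0.9, 35.3, -0.0, -0.0, 0.0], [-5.9, 0.8, 35.3, -0.0, -0.0, 0.0], [-6.0, 0.9, 35.3, -0.001, -0.001, 0.001]]]
-> [ 0.604 -0.199  0.1  ] err mm [-0.  0.  0.]
[[[0.0, -0.0, 20.5, 0.0, 0.0, -0.0], [0.0, -0.0, 20.5, 0.0, 0.0, -0.0], [0.0, -0.0, 20.5, 0.0, 0.0, -0.0], [0.0, -0.0, 20.5, 0.0, 0.0, -0.0]]]
-> [ 0.604 -0.199  0.018] err mm [-0.  0.  0.]
[[[-6.0, 0.9, 35.3, -0.0, -0.0, 0.005], [-5.9, 0.9, 35.3, -0.0, -0.0, 0.005], [-6.0, 0.9, 35.3, -0.0, -0.0, 0.006], [-5.9, 0.9, 35.3, -0.0, -0.0, 0.005], [-6.0, 1.0, 35.3, -0.001, -0.001, 0.006]]]
-> [ 0.604  -0.1991  0.1   ] err mm [-0.   0.1  0. ]
[[[0.0, -0.0, 20.5, 0.0, 0.0, -0.0], [0.0, -0.0, 20.5, 0.0, 0.0, -0.0], [0.0, -0.0, 20.5, 0.0, 0.0, -0.0], [0.1, -0.0, 20.5, 0.0, 0.0, -0.0]]]
-> [ 0.604 -0.199  0.018] err mm [-0. -0.  0.]
```

Call:
{"name": "play_rows", "arguments": {
  "moves": [
    [[-6,1,35,0,0,0.002],[-6,1,35,0,0,0.002],[-6,1,35,0,0,0.002],[-6,1,35,0,0,0.002],[-5,0,35,0,0,0]]
  ],
  "fingers": 0.4
}}

```text
time_s: 3.95
position: [0.6045, -0.1978, 0.1015]
tcp_rot: [[0.006, 1.0, 0.001], [1.0, -0.006, -0.001], [-0.001, 0.001, -1.0]]
force: [0.2, -0.7, -0.2]
opening: 0.719
grasp_force: 0.0
```

Call:
{"name": "play_rows", "arguments": {
  "moves": [
    [[0,0,25,0,0,0],[0,0,25,0,0,0],[0,0,20,0,0,0],[0,0,12,0,0,0],[0,0,0,0,0,0]]
  ]
}}

```text
time_s: 4.45
position: [0.6034, -0.1976, 0.0186]
tcp_rot: [[0.006, 1.0, -0.003], [1.0, -0.006, 0.002], [0.002, -0.003, -1.0]]
force: [-0.2, 0.0, 0.6]
opening: 0.7
grasp_force: 0.0
```

Call:
{"name": "play_rows", "arguments": {
  "moves": [
    [[0,0,0,0,0,0],[0,0,0,0,0,0],[0,0,0,0,0,0],[0,0,0,0,0,0],[0,0,-1,0,0,0]]
  ],
  "fingers": -1
}}

```text
time_s: 4.95
position: [0.6045, -0.1995, 0.021]
tcp_rot: [[0.008, 1.0, 0.001], [1.0, -0.008, -0.0], [-0.0, 0.001, -1.0]]
force: [0.1, 0.2, -2.4]
opening: 0.46
grasp_force: 30.0
```

Call:
{"name": "play_rows", "arguments": {
  "moves": [
    [[8,0,0,0,0,0],[18,0,0,0,0,0],[25,0,0,0,0,0],[25,0,0,0,0,0],[25,0,0,0,0,0]]
  ]
}}

```text
time_s: 5.45
position: [0.6051, -0.0965, 0.0207]
tcp_rot: [[0.008, 1.0, 0.0], [1.0, -0.008, -0.0], [-0.0, 0.0, -1.0]]
force: [-0.1, -1.1, -0.3]
opening: 0.455
grasp_force: 30.0
```

Call:
{"name": "play_rows", "arguments": {
  "moves": [
    [[25,0,0,0,0,0],[25,0,0,0,0,0],[20,0,0,0,0,0],[10,0,0,0,0,0],[0,0,1,0,0,0]]
  ]
}}

```text
time_s: 5.95
position: [0.6053, -0.0146, 0.0207]
tcp_rot: [[0.007, 1.0, -0.001], [1.0, -0.007, 0.003], [0.003, -0.001, -1.0]]
force: [-2.3, 10.4, 15.2]
opening: 0.462
grasp_force: 30.0
```

Run:
```python
from h import *
print(bot.read_state()["force"])
p=bot.capture("top")
cv2.imwrite("pics/t2.png",cv2.resize(p["image"][100:340,200:470],None,fx=2,fy=2))
for q in["reject_root","reject_tip","reject"]:
  for r in bot.pinpoint(p,q):print(q,np.round(r["centre"],1),round(r["confidence"],2),atz(p,r["centre"],.014).round(4))
```

```text
[-2.28166834 10.4453147  15.16131311]
reject_tip [366.9 212.6] 0.56 [ 0.6034 -0.1538  0.014 ]
reject_tip [407.6 249.2] 0.33 [ 0.5073 -0.2534  0.014 ]
reject [334.5 214.1] 0.65 [ 0.6   -0.071  0.014]
```

View pics/t2.png

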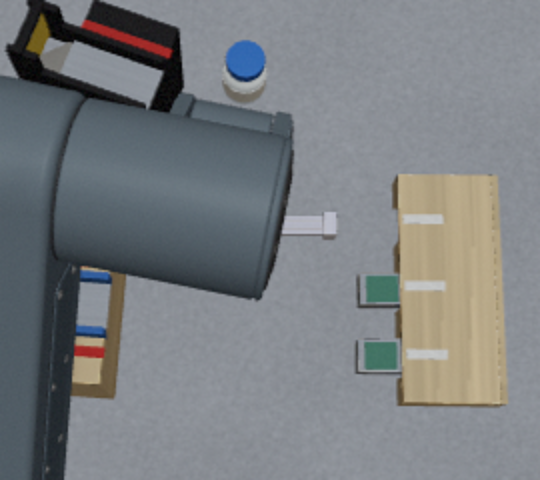

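The blade is out, with its tip at crop (330,223) well clear of the rack; the green blades are still in place. Now let go and look.

Call:
{"name": "play_rows", "arguments": {
  "moves": [
    [[0,0,-0.5,0,0,0],[0,0,0,0,0,0]]
  ]
}}

```text
time_s: 6.35
position: [0.6056, -0.0169, 0.0207]
tcp_rot: [[0.009, 1.0, -0.0], [1.0, -0.009, 0.002], [0.002, -0.0, -1.0]]
force: [-0.5, 6.8, 6.7]
opening: 0.457
grasp_force: 30.1
```

Call:
{"name": "play_rows", "arguments": {
  "moves": [
    [[0,0,0,0,0,0],[0,0,0,0,0,0],[0,0,0,0,0,0]]
  ],
  "fingers": 0.2
}}

```text
time_s: 6.65
position: [0.6056, -0.0188, 0.0196]
tcp_rot: [[0.008, 1.0, -0.001], [1.0, -0.008, -0.0], [-0.0, -0.001, -1.0]]
force: [0.3, 0.1, 0.7]
opening: 0.585
grasp_force: 0.0
```

Call:
{"name": "play_rows", "arguments": {
  "moves": [
    [[0,0,-15,0,0,0],[0,0,-30,0,0,0],[0,0,-35,0,0,0],[-35,0,-10,0,0,0],[-45,0,0,0,0,0]]
  ]
}}

```text
time_s: 7.15
position: [0.6069, -0.098, 0.1138]
tcp_rot: [[0.004, 1.0, 0.006], [1.0, -0.004, -0.002], [-0.002, 0.006, -1.0]]
force: [0.4, -0.9, -0.7]
opening: 0.596
grasp_force: 0.0
```

Call:
{"name": "play_rows", "arguments": {
  "moves": [
    [[-45,0,0,0,0,0],[-15,0,0,0,0,0],[0,0,0,0,0,0]]
  ]
}}

```text
time_s: 7.45
position: [0.6049, -0.1611, 0.1109]
tcp_rot: [[0.012, 1.0, 0.002], [1.0, -0.012, -0.001], [-0.001, 0.002, -1.0]]
force: [-0.5, 0.7, 0.4]
opening: 0.603
grasp_force: 0.0
```

Run:
```python
from h import *
s=bot.read_state();print(s["position"],s["force"])
ims=[]
for n in("top","scene","wrist"):
  p=bot.capture(n);im=p["image"]
  for q in["reject_root","reject_tip","reject"]:
    for r in bot.pinpoint(p,q):print(n,q,np.round(r["centre"],1),round(r["confidence"],2),atz(p,r["centre"],0 if q=="reject" else .014).round(4))
  S=bot.silhouettes(p,"reject")
  if S:
    ys,xs=np.where(S[0]["pixels"]);P=np.array([atz(p,(a,b),.02)[:2] for a,b in zip(xs,ys)]);d=P-P.mean(0);w=np.linalg.svd(d,full_matrices=False)[2][0];print(n,"sil",S[0]["confidence"],P.min(0),P.max(0),np.degrees(np.arctan2(w[1],w[0])))
cv2.imwrite("pics/w3.png",im)
```

```text
[ 0.60490704 -0.16111464  0.11087354] [-0.51461464  0.67095275  0.43620303]
scene reject_root [332.6 295.5] 0.98 [0.5996 0.0041 0.014 ]
scene reject_tip [220.4 280.7] 0.65 [ 0.5209 -0.2611  0.014 ]
scene reject [296.9 306.8] 0.86 [ 0.6103 -0.0849  0.    ]
scene sil 0.75 [ 0.5852188  -0.12324027] [0.63178536 0.00187732] -90.08099684611415
wrist reject_root [319.    2.9] 0.7 [0.6062 0.0017 0.014 ]
wrist reject_tip [315.5 246.6] 0.68 [ 0.6027 -0.1584  0.014 ]
wrist reject [317. 135.] 0.56 [ 0.6044 -0.0771  0.    ]
wrist sil 0.9 [ 0.58427586 -0.15907426] [0.62568415 0.00152033] -90.6860518131183
```

View pics/w3.png

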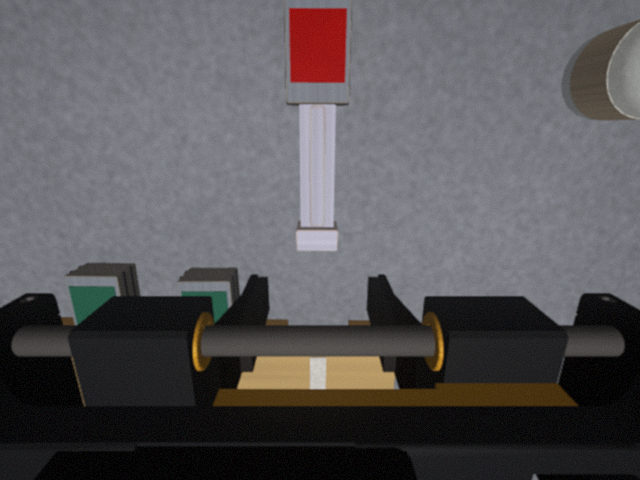

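Wrist picture: the blade lies flat and free, its red root at (318,45) and its tip shroud at (317,240), well clear of the rack. Re-gripping at the shroud.

Call:
{"name": "play_rows", "arguments": {
  "moves": [
    [[6,-2,20,0,0,0.01],[5,0,25,0,0,0],[0,0,25,0,0,0],[0,0,22,0,0,0],[0,0,0,0,0,0]]
  ]
}}

```text
time_s: 8.7
position: [0.6023, -0.1472, 0.0161]
tcp_rot: [[0.018, 1.0, -0.002], [1.0, -0.018, 0.001], [0.001, -0.002, -1.0]]
force: [-0.4, -0.2, -0.0]
opening: 0.602
grasp_force: 0.0
```

Run:
```python
from h import *
s=bot.read_state();print(s["position"],s["force"],s["tcp_rot"][0])
```

```text
[ 0.60226049 -0.14716377  0.0160838 ] [-0.3570748  -0.24947992 -0.03200811] [ 0.01828957  0.99983061 -0.00206057]
```

Call:
{"name": "play_rows", "arguments": {
  "moves": [
    [[-3,0,-1,0,0,0],[0,0,0,0,0,0],[0,0,0,0,0,0]]
  ]
}}

```text
time_s: 9.0
position: [0.6031, -0.1507, 0.0199]
tcp_rot: [[0.018, 1.0, 0.001], [1.0, -0.018, -0.001], [-0.001, 0.001, -1.0]]
force: [0.3, 0.0, 0.2]
opening: 0.598
grasp_force: 0.0
```

Call:
{"name": "play_rows", "arguments": {
  "moves": [
    [[0,0,0,0,0,0],[0,0,0,0,0,0],[0,0,0,0,0,0],[0,0,0,0,0,0],[0,0,0,0,0,0]]
  ],
  "fingers": -1
}}

```text
time_s: 9.5
position: [0.603, -0.1504, 0.0192]
tcp_rot: [[0.018, 1.0, 0.0], [1.0, -0.018, -0.0], [-0.0, 0.0, -1.0]]
force: [0.7, 0.3, 1.5]
opening: 0.341
grasp_force: 30.0
```

Call:
{"name": "play_rows", "arguments": {
  "moves": [
    [[0,0,-5,0,0,0],[0,0,-15,0,0,0],[0,0,-20,0,0,0],[0,0,-20,0,0,0],[0,0,0,0,0,0]]
  ]
}}

```text
time_s: 10.0
position: [0.6049, -0.1512, 0.0826]
tcp_rot: [[0.018, 1.0, 0.006], [1.0, -0.018, -0.003], [-0.003, 0.006, -1.0]]
force: [1.2, -1.2, -2.7]
opening: 0.345
grasp_force: 30.0
```

Run:
```python
from h import *
s=bot.read_state();print(s["position"],s["force"],s["moment"])
p=bot.capture("wrist");cv2.imwrite("pics/w4.png",p["image"])
c,_=ray(p,[320,240]);print(c)
for q in["reject_root","reject_tip"]:
    for r in bot.pinpoint(p,q)[:1]:
        print(q,r["centre"],r["confidence"]);o,d=ray(p,r["centre"]);dy=.16*(q=="reject_root");Y=s["position"][1]-.008+dy;X=o+d*(Y-o[1])/d[1];print("at plane y",X)
plan([((.50,-.10,.20),-2.5,4),((.454,-.061,.245),-4.6,3)])
```

```text
[ 0.60489983 -0.15120611  0.08258748] [ 1.21211727 -1.16333079 -2.72614605] [-0.39201978  0.01859377  0.03381764]
[ 0.60478827 -0.06564394  0.23016487]
reject_tip [318.3, 313.4] 0.63
at plane y [ 0.60461515 -0.15920611  0.07256166]
[[[12.1, -25.8, -30.3, -0.0, -0.0, 0.006], [11.9, -25.9, -30.2, -0.0, -0.0, 0.007], [11.8, -26.0, -30.3, -0.0, -0.0, 0.006], [11.6, -26.0, -30.2, -0.001, -0.0, 0.007]]]
-> [ 0.5 -0.1  0.2] err mm [ 0. -0.  0.]
[[[12.3, -15.9, -15.0, 0.0, -0.0, 0.012], [12.1, -16.0, -15.0, 0.0, -0.0, 0.012], [11.9, -16.2, -15.0, 0.0, -0.0, 0.012]]]
-> [ 0.454 -0.061  0.245] err mm [0. 0. 0.]
```

View pics/w4.png

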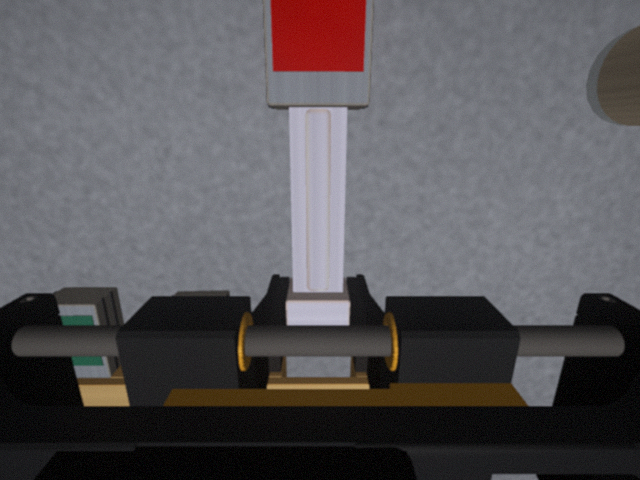

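Wrist picture: the shroud is gripped at (318,310), and the root shows at the top with its step edge at row 106. I'll stage before the chute and check the droop there.

Call:
{"name": "play_rows", "arguments": {
  "moves": [
    [[12,-26,-30,0,0,0.006],[12,-26,-30,0,0,0.007],[12,-26,-30,0,0,0.006],[12,-26,-30,0,0,0.007]]
  ]
}}

```text
time_s: 10.55
position: [0.4981, -0.0987, 0.1986]
tcp_rot: [[0.044, 0.999, -0.003], [0.999, -0.044, 0.001], [0.001, -0.003, -1.0]]
force: [0.4, 0.3, -1.8]
opening: 0.341
grasp_force: 30.0
```

Call:
{"name": "play_rows", "arguments": {
  "moves": [
    [[12,-16,-15,0,0,0.012],[12,-16,-15,0,0,0.012],[12,-16,-15,0,0,0.012],[0,0,0,0,0,0]]
  ]
}}

```text
time_s: 10.95
position: [0.452, -0.0592, 0.2445]
tcp_rot: [[0.079, 0.997, -0.002], [0.997, -0.079, 0.001], [0.001, -0.002, -1.0]]
force: [-0.6, -1.1, -1.9]
opening: 0.342
grasp_force: 30.0
```

Run:
```python
from h import *
s=bot.read_state();T=np.array(s["position"]);R=np.array(s["tcp_rot"]);print(T,R[:,0],s["force"])
p=bot.capture("wrist");cv2.imwrite("pics/w5.png",p["image"])
for th in(0,4,8,12):
    a=np.radians(th);b=[]
    for X,Y in((20,-20),(20,20),(80,-20),(80,20),(-64,-15),(-64,15)):
        d=X+72;h=28-14
        l=np.array([d*np.cos(a)-h*np.sin(a)*1, Y, (d*np.sin(a)-h*np.cos(a)) +5])/1000 # tool x,y,z; pivot blade(-72,mid-height) 5mm ahead of TCP
        b.append(np.round(proj(p,T+R@l)))
    print(th,b)
for n in("scene","top"):
  p=bot.capture(n)
  for q in("reject_root","chute"):
    for r in bot.pinpoint(p,q)[:3]:print(n,q,r["centre"],round(r["confidence"],2),atz(p,r["centre"],.22 if q!="chute" else 0).round(3))
```

```text
[ 0.45195329 -0.05920326  0.24449025] [7.85600112e-02 9.96909142e-01 6.98271658e-04] [-0.61146718 -1.14352207 -1.94344961]
0 [array([267., 109.]), array([371., 109.]), array([259., -84.]), array([380., -84.]), array([286., 304.]), array([352., 304.])]
4 [array([270., 113.]), array([369., 113.]), array([264., -62.]), array([375., -62.]), array([287., 306.]), array([352., 305.])]
8 [array([272., 118.]), array([366., 118.]), array([268., -41.]), array([370., -41.]), array([287., 307.]), array([351., 307.])]
12 [array([274., 123.]), array([364., 123.]), array([272., -21.]), array([366., -21.]), array([287., 308.]), array([351., 308.])]
scene reject_root [368.7, 197.3] 0.63 [0.458 0.098 0.22 ]
scene chute [380.6, 153.1] 0.97 [0.198 0.213 0.   ]
scene chute [367.8, 345.6] 0.94 [0.728 0.066 0.   ]
scene chute [233.4, 282.1] 0.64 [ 0.524 -0.232  0.   ]
top reject_root [262.7, 247.3] 0.95 [0.473 0.092 0.22 ]
top reject_root [260.1, 267.1] 0.21 [0.432 0.097 0.22 ]
top chute [279.7, 171.5] 0.82 [0.72 0.07 0.  ]
top chute [261.6, 266.8] 0.75 [0.468 0.115 0.   ]
```

View pics/w5.png

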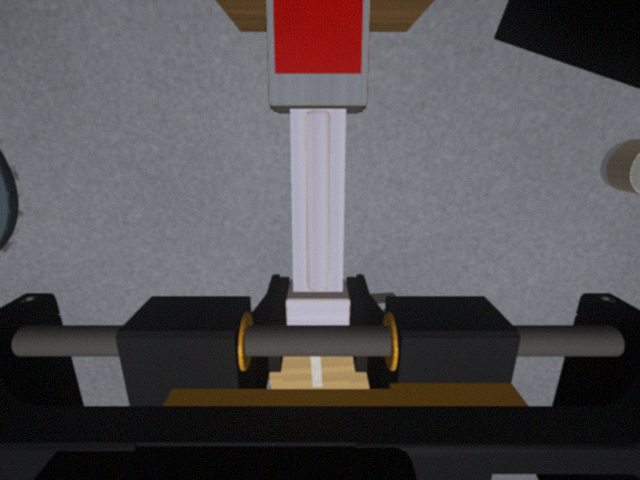

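Wrist picture: the blade is held nearly level (about 3° droop). The chute stand's front foot spans (240,31)–(407,31), ahead and centred.

Run:
```python
from h import *
p=bot.capture("wrist")
A,B=atz(p,(240,31),0),atz(p,(407,31),0);print("foot",A,B,np.linalg.norm(A-B),(A+B)/2,np.degrees(np.arctan2(*(B-A)[[1,0]])))
for n in("scene","top"):
  p=bot.capture(n);hsv=cv2.cvtColor(p["image"],cv2.COLOR_BGR2HSV)
  m=cv2.inRange(hsv,(105,120,50),(125,255,255))
  # blue centre columns: world points at z=.194 on chute grid
  u=np.array([np.cos(np.radians(85.4)),np.sin(np.radians(85.4)),0]);v=np.array([-u[1],u[0],0]);O=np.array([.4683,.115,.194])
  for s in(.05,.07,.09,.11):
    prof=[w for w in np.arange(-.045,.045,.0005) if m[tuple(np.round(proj(p,O+s*u+w*v)).astype(int)[::-1])]]
    print(n,s,[ (round(min(g)*1e3,1),round(max(g)*1e3,1)) for g in([w for w in prof if w<0],[w for w in prof if w>0]) if g])
```

```text
foot [0.38961552 0.12365913 0.        ] [0.55871995 0.10998807 0.        ] 0.16965613881900185 [0.47416773 0.1168236  0.        ] -4.621962002717367
scene 0.05 [(np.float64(-43.5), np.float64(-29.5)), (np.float64(11.0), np.float64(28.5))]
scene 0.07 [(np.float64(-45.0), np.float64(-30.5)), (np.float64(13.0), np.float64(30.0))]
scene 0.09 [(np.float64(-39.0), np.float64(-29.5)), (np.float64(11.0), np.float64(28.5))]
scene 0.11 [(np.float64(-37.5), np.float64(-31.0)), (np.float64(20.0), np.float64(29.5))]
top 0.05 [(np.float64(-35.0), np.float64(-24.5)), (np.float64(24.5), np.float64(34.5))]
top 0.07 [(np.float64(-35.5), np.float64(-25.0)), (np.float64(23.5), np.float64(34.0))]
top 0.09 [(np.float64(-34.0), np.float64(-23.5)), (np.float64(25.0), np.float64(35.5))]
top 0.11 [(np.float64(-35.0), np.float64(-22.0)), (np.float64(24.5), np.float64(37.0))]
```

Call:
{"name": "play_rows", "arguments": {
  "moves": [
    [[20,2,0,0,0,0],[28,2,0,0,0,0],[30,1,0,0,0,0],[27,1,0,0,0,0.002],[20,1,0,0,0,0]]
  ]
}}

```text
time_s: 11.95
position: [0.4712, 0.0646, 0.2438]
tcp_rot: [[0.081, 0.997, -0.001], [0.997, -0.081, 0.0], [0.0, -0.001, -1.0]]
force: [-0.1, -0.9, -2.3]
opening: 0.339
grasp_force: 30.0
```

Call:
{"name": "play_rows", "arguments": {
  "moves": [
    [[0,0,0,0,0,0],[0,0,0,0,0,0]]
  ]
}}

```text
time_s: 12.15
position: [0.4711, 0.0632, 0.2438]
tcp_rot: [[0.081, 0.997, -0.001], [0.997, -0.081, -0.001], [-0.001, -0.001, -1.0]]
force: [-0.7, 0.2, -2.4]
opening: 0.344
grasp_force: 30.0
```

Run:
```python
from h import *
s=bot.read_state();T=np.array(s["position"]);R=np.array(s["tcp_rot"]);print(T,R[:,0],s["force"])
p=bot.capture("wrist");cv2.imwrite("pics/w6.png",p["image"])
hsv=cv2.cvtColor(p["image"],cv2.COLOR_BGR2HSV);m=cv2.inRange(hsv,(105,120,50),(125,255,255))
for row in(20,60,100,140,180,220):
    xs=np.where(m[row]>0)[0]
    if len(xs):
        g=np.split(xs,np.where(np.diff(xs)>3)[0]+1)
        print(row,[(a[0],a[-1],[ (R.T@(atz(p,(c,row),.194)-T)*1e3).round(1)[:2].tolist() for c in(a[0],a[-1])]) for a in g if len(a)>4])
```

```text
[0.47112545 0.06321732 0.24384306] [ 8.05170886e-02  9.96753044e-01 -6.05586355e-04] [-0.72435048  0.17282302 -2.40625913]
20 [(np.int64(243), np.int64(259), [[137.5, -38.5], [137.5, -30.4]])]
60 [(np.int64(246), np.int64(261), [[119.1, -38.2], [119.1, -30.3]])]
100 [(np.int64(248), np.int64(265), [[99.6, -38.4], [99.6, -29.1]])]
140 [(np.int64(250), np.int64(265), [[78.7, -38.5], [78.7, -30.1]]), (np.int64(355), np.int64(369), [[78.7, 20.4], [78.7, 28.3]])]
180 [(np.int64(253), np.int64(267), [[56.3, -38.1], [56.3, -30.0]]), (np.int64(354), np.int64(367), [[56.3, 20.6], [56.3, 28.1]])]
```

View pics/w6.png

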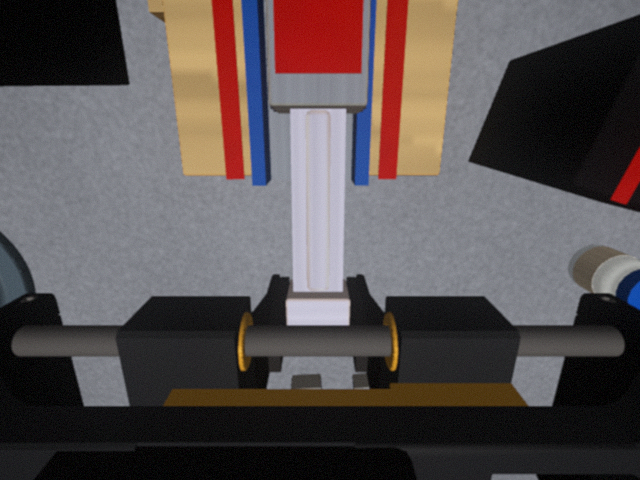

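Wrist picture: the blade is over the lane, with the blue cheeks at cols 250–265 and 355–369 (row 140) and the blade at col 318. It needs to shift about 4.5 mm to the left.

Call:
{"name": "play_rows", "arguments": {
  "moves": [
    [[0,-4.5,0,0,0,0],[0,0,10,0,0,0],[0,0,15,0,0,0],[0,0,10,0,0,0],[0,0,5,0,0,0]]
  ]
}}

```text
time_s: 12.7
position: [0.4659, 0.0632, 0.2027]
tcp_rot: [[0.083, 0.997, -0.003], [0.997, -0.083, 0.0], [0.0, -0.003, -1.0]]
force: [-0.2, 0.1, -1.9]
opening: 0.341
grasp_force: 30.0
```

Call:
{"name": "play_rows", "arguments": {
  "moves": [
    [[0,0,4,0,0,0],[0,0,4,0,0,0],[0,0,0,0,0,0]]
  ]
}}

```text
time_s: 13.0
position: [0.4672, 0.0632, 0.1962]
tcp_rot: [[0.082, 0.997, 0.001], [0.997, -0.082, -0.0], [-0.0, 0.001, -1.0]]
force: [-1.0, -2.5, 0.6]
opening: 0.344
grasp_force: 30.0
```

Run:
```python
from h import *
s=bot.read_state();T=np.array(s["position"]);R=np.array(s["tcp_rot"]);print(T,R[:,0],s["force"],s["moment"])
p=bot.capture("wrist")
hsv=cv2.cvtColor(p["image"],cv2.COLOR_BGR2HSV);m=cv2.inRange(hsv,(105,120,50),(125,255,255))
for row in(100,140,180,):
    xs=np.where(m[row]>0)[0]
    if len(xs):
        g=np.split(xs,np.where(np.diff(xs)>3)[0]+1)
        print(row,[(a[0],a[-1],[ (R.T@(atz(p,(c,row),.194)-T)*1e3).round(1)[:2].tolist() for c in(a[0],a[-1])]) for a in g if len(a)>4])
p=bot.capture("scene");cv2.imwrite("pics/s7.png",cv2.resize(p["image"][140:290,330:530],None,fx=3.5,fy=3.5,interpolation=cv2.INTER_CUBIC))
```

```text
[0.46719063 0.06317024 0.19621424] [ 8.19708336e-02  9.96634637e-01 -4.26581372e-04] [-1.04961998 -2.45714216  0.60366393] [-0.29423978  0.17572233  0.07479417]
100 [(np.int64(235), np.int64(260), [[96.1, -34.7], [96.1, -24.4]]), (np.int64(378), np.int64(397), [[96.1, 24.2], [96.1, 32.1]])]
140 [(np.int64(238), np.int64(262), [[80.2, -34.6], [80.2, -24.3]]), (np.int64(371), np.int64(394), [[80.2, 22.1], [80.2, 31.9]])]
180 [(np.int64(240), np.int64(264), [[63.2, -34.9], [63.2, -24.3]]), (np.int64(371), np.int64(392), [[63.2, 22.9], [63.2, 32.2]])]
```

View pics/s7.png

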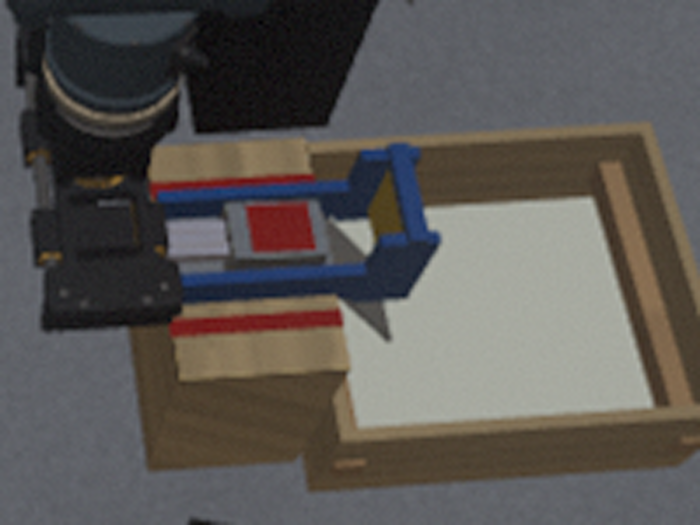

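Scene crop: the root lies between the blue cheeks at (280,230), just short of the lane's edge, and the flap at (385,210) is shut. I'll level it, feed it on, and let go.

Call:
{"name": "play_rows", "arguments": {
  "moves": [
    [[0,-1,3,0,0,0],[0,0,2,0,0,0],[7,0,0,0,0,0],[8,0,0,0,0,0],[6,0,0,0,0,0]]
  ]
}}

```text
time_s: 13.6
position: [0.4675, 0.0854, 0.1911]
tcp_rot: [[0.082, 0.997, 0.0], [0.997, -0.082, 0.0], [0.0, 0.0, -1.0]]
force: [0.5, -2.3, 1.2]
opening: 0.343
grasp_force: 30.0
```

Call:
{"name": "play_rows", "arguments": {
  "moves": [
    [[0,0,0,0,0,0],[0,0,0,0,0,0]]
  ]
}}

```text
time_s: 13.8
position: [0.4674, 0.0858, 0.191]
tcp_rot: [[0.082, 0.997, 0.0], [0.997, -0.082, 0.002], [0.002, 0.0, -1.0]]
force: [0.2, 1.8, 0.6]
opening: 0.343
grasp_force: 30.0
```

Call:
{"name": "play_rows", "arguments": {
  "moves": [
    [[0,0,0,0,0,0],[0,0,0,0,0,0],[0,0,0,0,0,0],[0,0,0,0,0,0]]
  ],
  "fingers": 0.2
}}

```text
time_s: 14.2
position: [0.4673, 0.0844, 0.191]
tcp_rot: [[0.082, 0.997, -0.0], [0.997, -0.082, -0.0], [-0.0, -0.0, -1.0]]
force: [-1.1, 0.2, -0.2]
opening: 0.575
grasp_force: 0.0
```

Call:
{"name": "play_rows", "arguments": {
  "moves": [
    [[0,0,-10,0,0,0],[0,0,-20,0,0,0],[0,0,-25,0,0,0],[-25,0,0,0,0,0],[-20,0,0,0,0,0]]
  ]
}}

```text
time_s: 14.7
position: [0.4644, 0.0391, 0.2478]
tcp_rot: [[0.081, 0.997, 0.003], [0.997, -0.081, -0.001], [-0.001, 0.003, -1.0]]
force: [1.3, -1.5, -0.8]
opening: 0.6
grasp_force: 0.0
```

Call:
{"name": "play_rows", "arguments": {
  "moves": [
    [[0,0,0,0,0,0],[0,0,0,0,0,0],[0,0,0,0,0,0],[0,0,0,0,0,0],[0,0,0,0,0,0]]
  ],
  "fingers": -1
}}

```text
time_s: 15.2
position: [0.4637, 0.0403, 0.2459]
tcp_rot: [[0.081, 0.997, -0.0], [0.997, -0.081, 0.0], [0.0, -0.0, -1.0]]
force: [-0.5, -0.1, 0.4]
opening: 0.229
grasp_force: 0.0
```

Run:
```python
from h import *
s=bot.read_state();T=np.array(s["position"]);R=np.array(s["tcp_rot"]);print(T,R[:,0],s["force"],s["opening"])
p=bot.capture("wrist")
for q in["reject_root","reject_tip"]:
    for r in bot.pinpoint(p,q):X=atz(p,r["centre"],.184);print(q,r["centre"],round(r["confidence"],2),X,(R.T@(X-T)*1e3).round(1))
S=bot.silhouettes(p,"reject")
if S:
    ys,xs=np.where(S[0]["pixels"]);print(ys.max(),xs[ys>ys.max()-12].min(),xs[ys>ys.max()-12].max())
    for z in(.17,.198):print((R.T@(atz(p,(318,ys.max()),z)-T)*1e3).round(1))
p=bot.capture("scene")
for q in["reject_root","reject_tip"]:
    for r in bot.pinpoint(p,q)[:1]:X=atz(p,r["centre"],.184);print(q,r["centre"],round(r["confidence"],2),X)
```

```text
[0.46370221 0.04030998 0.24594767] [8.10163041e-02 9.96712763e-01 1.61456908e-04] [-0.54573236 -0.05717458  0.38186763] 0.22926857993974345
reject_root [318.3, 72.8] 0.58 [0.47278489 0.15469606 0.184     ] [114.7  -0.2  62. ]
reject_tip [317.6, 204.2] 0.79 [0.46627078 0.07951076 0.184     ] [39.3 -0.6 62. ]
209 294 341
[32.9 -0.3 76. ]
[39.4 -0.4 48. ]
reject_root [428.9, 206.7] 0.75 [0.48172258 0.23384377 0.184     ]
```

Call:
{"name": "play_rows", "arguments": {
  "moves": [
    [[0,0,10,0,0,0],[0,0,15,0,0,0],[0,0,15,0,0,0],[0,0,11,0,0,0],[0,0,0,0,0,0]]
  ]
}}

```text
time_s: 16.05
position: [0.4625, 0.0399, 0.1933]
tcp_rot: [[0.082, 0.997, -0.004], [0.997, -0.082, 0.001], [0.0, -0.004, -1.0]]
force: [0.3, -0.0, 0.5]
opening: 0.003
grasp_force: 0.0
```

Call:
{"name": "play_rows", "arguments": {
  "moves": [
    [[8,0,0,0,0,0],[8,0,0,0,0,0],[8,0,0,0,0,0],[8,0,0,0,0,0],[8,0,0,0,0,0]]
  ]
}}

```text
time_s: 16.55
position: [0.4674, 0.0801, 0.1955]
tcp_rot: [[0.081, 0.997, 0.001], [0.997, -0.081, -0.001], [-0.001, 0.001, -1.0]]
force: [0.3, -1.3, 0.7]
opening: 0.003
grasp_force: 1.0
```

Run:
```python
from h import *
s=bot.read_state();T=np.array(s["position"]);R=np.array(s["tcp_rot"]);print(T,s["force"],s["opening"])
p=bot.capture("wrist")
for q in["reject_root","reject_tip"]:
    for r in bot.pinpoint(p,q):X=atz(p,r["centre"],.184);print(q,r["centre"],round(r["confidence"],2),(R.T@(X-T)*1e3).round(1))
```

```text
[0.46736343 0.08014732 0.19547565] [ 0.31855359 -1.27935253  0.71929606] 0.0029138412627190994
reject_tip [318.6, 275.4] 0.64 [13.2 -0.1 11.5]
```

Call:
{"name": "play_rows", "arguments": {
  "moves": [
    [[8,0,0,0,0,0],[8,0,0,0,0,0],[8,0,0,0,0,0],[8,0,0,0,0,0],[8,0,0,0,0,0]]
  ]
}}

```text
time_s: 17.2
position: [0.4705, 0.1201, 0.1952]
tcp_rot: [[0.082, 0.997, 0.0], [0.997, -0.082, 0.0], [0.0, 0.0, -1.0]]
force: [0.4, -1.4, 0.6]
opening: 0.004
grasp_force: 0.3
```

Run:
```python
from h import *
s=bot.read_state();T=np.array(s["position"]);R=np.array(s["tcp_rot"]);print(T,s["force"])
p=bot.capture("wrist");cv2.imwrite("pics/w8.png",p["image"])
for q in["reject_root","reject_tip"]:
    for r in bot.pinpoint(p,q):X=atz(p,r["centre"],.184);print(q,r["centre"],round(r["confidence"],2),(R.T@(X-T)*1e3).round(1))
p=bot.capture("scene");cv2.imwrite("pics/s8.png",cv2.resize(p["image"][140:290,330:530],None,fx=3.5,fy=3.5))
for q in["reject_root","reject_tip","reject"]:
    for r in bot.pinpoint(p,q)[:2]:print(q,r["centre"],round(r["confidence"],2),atz(p,r["centre"],.184),atz(p,r["centre"],.02))
```

```text
[0.47048606 0.12013841 0.19515969] [ 0.40927178 -1.39576448  0.61257274]
reject_tip [316.9, 280.2] 0.67 [10.6 -1.  11.2]
reject_root [451.1, 211.5] 0.72 [0.50077139 0.27932446 0.184     ] [0.42184186 0.35139317 0.02      ]
reject_tip [393.4, 201.2] 0.57 [0.45634625 0.15896676 0.184     ] [0.36875893 0.20757958 0.02      ]
reject [417.6, 211.2] 0.66 [0.48902057 0.20613845 0.184     ] [0.40780099 0.26394432 0.02      ]
```

Call:
{"name": "play_rows", "arguments": {
  "moves": [
    [[8,0,0,0,0,0],[8,0,0,0,0,0],[8,0,0,0,0,0],[8,0,0,0,0,0],[0,0,0,0,0,0]]
  ]
}}

```text
time_s: 18.05
position: [0.473, 0.1525, 0.1951]
tcp_rot: [[0.08, 0.997, 0.0], [0.997, -0.08, 0.0], [0.0, 0.0, -1.0]]
force: [0.0, -0.5, 0.4]
opening: 0.009
grasp_force: 0.0
```

Run:
```python
from h import *
s=bot.read_state();T=np.array(s["position"]);R=np.array(s["tcp_rot"]);print(T,s["force"])
p=bot.capture("wrist");cv2.imwrite("pics/w9.png",p["image"])
for q in["reject_root","reject_tip"]:
    for r in bot.pinpoint(p,q):X=atz(p,r["centre"],.184);print(q,r["centre"],round(r["confidence"],2),(R.T@(X-T)*1e3).round(1))
p=bot.capture("scene");cv2.imwrite("pics/s9.png",cv2.resize(p["image"][140:290,330:530],None,fx=3.5,fy=3.5))
for q in["reject_root","reject_tip","reject"]:
    for r in bot.pinpoint(p,q)[:2]:print(q,r["centre"],round(r["confidence"],2),atz(p,r["centre"],.184),atz(p,r["centre"],.02))
```

```text
[0.47302071 0.15254042 0.19505302] [ 0.01423102 -0.54974667  0.4169511 ]
reject_tip [318.1, 92.5] 0.71 [99.8 -0.4 11.1]
reject_root [454.1, 232.8] 0.75 [0.55224576 0.27098336 0.184     ] [0.4833478  0.34142651 0.02      ]
reject_tip [436.5, 213.7] 0.58 [0.50130186 0.24584783 0.184     ] [0.4224757  0.31139245 0.02      ]
reject [441.2, 225.2] 0.54 [0.53030487 0.24837563 0.184     ] [0.45713096 0.31441288 0.02      ]
```

It has tipped off the edge. I'll retract, then use the last picture.

Call:
{"name": "play_rows", "arguments": {
  "moves": [
    [[-15,0,0,0,0,0],[-30,0,0,0,0,0],[-35,0,0,0,0,0],[-35,0,-10,0,0,0],[-30,0,-20,0,0,0]]
  ]
}}

```text
time_s: 18.9
position: [0.4597, 0.0053, 0.2243]
tcp_rot: [[0.083, 0.997, -0.004], [0.997, -0.083, 0.001], [0.0, -0.004, -1.0]]
force: [0.6, -0.8, -0.1]
opening: 0.003
grasp_force: 0.0
```

Call:
{"name": "play_rows", "arguments": {
  "moves": [
    [[-20,0,-40,0,0,0],[0,0,-20,0,0,0],[0,0,0,0,0,0],[0,0,0,0,0,0],[0,0,0,0,0,0]]
  ]
}}

```text
time_s: 19.4
position: [0.4584, -0.0127, 0.2839]
tcp_rot: [[0.082, 0.997, -0.003], [0.997, -0.082, 0.001], [0.0, -0.003, -1.0]]
force: [-1.1, -0.5, -2.3]
opening: 0.009
grasp_force: 0.0
```

Run:
```python
from h import *
s=bot.read_state();print(s["position"],s["force"],s["time_s"])
p=bot.capture("scene");a=p["image"];b=bot.capture("top")["image"]
f=lambda x:cv2.resize(x,(400,300),interpolation=cv2.INTER_CUBIC)
cv2.imwrite("pics/s10.png",np.vstack([np.hstack([f(a[140:290,340:540]),f(b[180:330,80:280])]),np.hstack([f(a),f(b)])]))
```

```text
[ 0.45842222 -0.0126617   0.2839213 ] [-1.13178827 -0.52350568 -2.34787192] 19.4
```

View pics/s10.png

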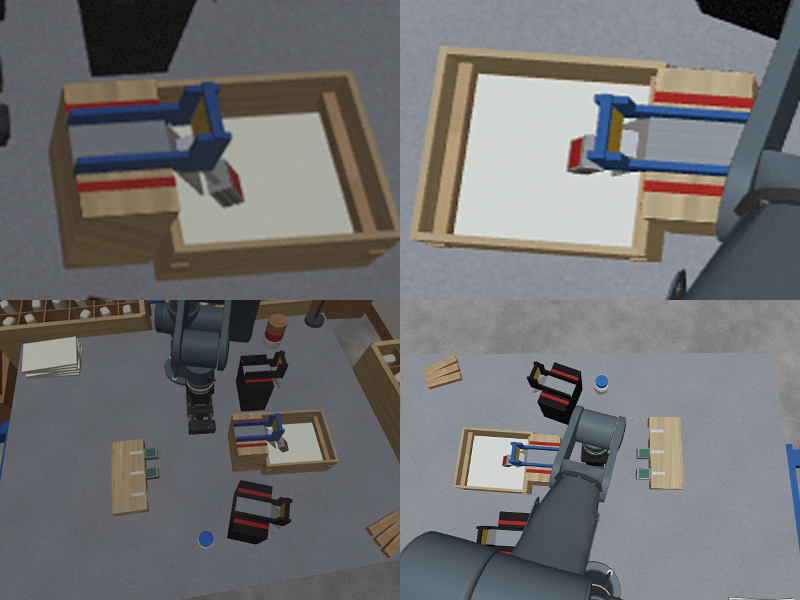

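The final picture shows the blade in the crate against the lip, root at crop (230,190). The flap is shut, and the green blades and jar are in place. I'll check how it rests.

Run:
```python
from h import *
from scipy.optimize import least_squares
obs={}
for n in("scene","top"):
  p=bot.capture(n)
  for q in["reject_root","reject_tip","reject"]:
    for r in bot.pinpoint(p,q)[:2]:
      print(n,q,np.round(r["centre"],1),round(r["confidence"],2));obs.setdefault(q,[]).append((p,r["centre"],n))
  S=bot.silhouettes(p,"reject")
  for t in S[:2]:
    ys,xs=np.where(t["pixels"]);print("sil",t["confidence"],xs.min(),xs.max(),ys.min(),ys.max())
for q,o in obs.items():
  for a in o:
    for b in o:
      if a[2]=="scene" and b[2]=="top":
        f=lambda X:np.r_[np.array(proj(a[0],X))-a[1],np.array(proj(b[0],X))-b[1]]
        s=least_squares(f,[.48,.3,.05]);print(q,a[1],b[1],s.x.round(3),"res",round(s.cost,1))
```

```text
scene reject_root [457.2 234.8] 0.88
scene reject_tip [433.7 211.3] 0.67
scene reject [439.2 225.3] 0.54
sil 0.56 428 461 208 244
top reject_root [169.5 258.4] 0.88
top reject_tip [190.4 251.4] 0.7
top reject [183.2 253.8] 0.65
sil 0.65 163 198 245 266
reject_root [457.2, 234.8] [169.5, 258.4] [0.489 0.346 0.018] res 1.5
reject_tip [433.7, 211.3] [190.4, 251.4] [0.479 0.257 0.151] res 1.2
reject [439.2, 225.3] [183.2, 253.8] [0.486 0.288 0.084] res 3.1
```

Triangulation puts the root on the crate floor (z≈0.018) and the whole blade within the crate's walls in plan. Its centre of mass is at z≈0.06, below the rim, and it leans at rest on the lip. Nothing is touching it, so I'm handing in.

```bash
python3 -c "
from rig import bot
print(bot.hand_in())"
```

```text
the job is handed in; nothing more can be done
None
```

I handed the job in: the reject blade was drawn out, laid down, re-gripped by its tip, fed into the lane and pushed through the flap into the crate, where it leans on the lip with its root on the floor and its tip about 50 mm above the rim; the green blades and jar look unmoved, and I have no verdict back.

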